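# Hold the vacuum chamber lid over its screw holes

### The arm

A 6-joint arm with a two-finger parallel gripper is mounted at the origin on the work surface. World frame = base frame: x ahead of the robot, y to its left, z up, the work surface at z = 0. Lengths are in m, angles in rad, forces in N, time in s.
With the tool pointing down it reaches from about 0.275 to 0.85 m from the base axis. Payload 19 kg.
Tool frame: the origin (TCP) lies at the centre of the arm's flange, where the gripper is bolted on; the fingertips stand 173 mm ahead of it and the grasp point (between the pads) lies 155 mm ahead of it; z points along the fingers, y is the line along which they close (so a half turn about z gives the same grasp; the last joint's range is limited). The gripper opens to 85 mm and grips with 20 to 120 N. Pads are 22 mm wide; open, the fingers measure 114 mm over their backs; the gripper's body (76 mm by 85 mm) begins 54 mm behind the grasp point. The pads swing forward as they close: fully open they stand 13 mm farther back than shut.
Start: joints at [0.981, 0.15, 1.437, -0, 1.554, -0.134], TCP at [0.253, 0.516, 0.405] pointing down, gripper open.
Joint ranges: [-2.8, 2.8], [-0.68, 2.1], [0.12, 2.68], [-1.39, 4.53], [0.16, 2.79], [-2.81, 2.81]. Speed limits (rad/s): [1.89, 1.89, 2.22, 3.01, 3.01, 3.01].

### API

Orientations are given as a unit quaternion [x, y, z, w].
In Python, from cell import manip gives the robot as it stands.
- The arm moves only by the shell command python3 -m pendant 'ROWS' [OPENING]. ROWS is JSON, a list of rows, each an object with "offset": the shift along the world's x, y, z normalised to -1 to 1, where 1 is 2.5 cm, a list of three; "turn": the turn about the world's z normalised to -1 to 1, where 1 is 6 degrees. In form: [{"offset": [tx, ty, tz], "turn": turn}, ...]. A call has 1 to 8 rows; each row shifts and turns the commanded pose from where the row before left it; what a row does not reach is not made up. A row lasts 1/12 s, in which the tool goes at most 41.7 mm and 7.16 degrees, less where a joint would pass 70% of its speed; a pose out of reach is approached as far as the arm can. A call with a number of a shift or a turn outside -1 to 1 is refused whole. A call with a gripper value outside its range is refused whole. OPENING is the finger opening in mm, from 0 to 85.4, set as the call begins (- or left out, the last holds). The fingers move at their own pace and stop on an object; the grip force is fixed at half the most. Time passes only in rows, so rows that do not move let the fingers close. It gives the time, the measured TCP pose, the force, the opening and the grip force at its end, in the units of the state.
- manip.state(): the state, without advancing time (a new reading comes with each control period).
- manip.snapshot(name): name is "scene" or "side" or "wrist"; returns a dict with "image" (420x560x3 uint8, red, green, blue), "z_map" (420x560 float32, m along the optical axis (not along the pixel's ray), 0 where there is no reading), "mtx" (3x3 intrinsics, pixels), "xyz" and "attitude" of the camera in the world; the wrist camera has in their place "hand_eye" (4x4, takes a point from camera to tool coordinates, whose origin is the TCP and whose axes are the flange's). Camera axes: x right, y up, looking along -z (the intrinsics and any distortion apply to the point x, -y, -z); pixel columns grow to the right and rows downward; lengths in m; the calibration is good to about 2 mm. A picture is of the moment at which its call begins: read the wrist's pose just before it.
- manip.close_job(): hands the job in; it is judged then, once.
The state is a dict: "t": time; "qpos": joint angles; "qvel": joint speeds; "effort": joint torques, N m; "ee_pos": TCP position; "tool_rot": TCP orientation; "force": force on the tool from outside, world axes, zero at the start; "torque": the same for the moment, N m; "opening": finger opening in m; "grip_force": force on a finger pad.
Only numpy, scipy, OpenCV 4.12 (cv2) and the standard library are available. Lean on these libraries where they do the work, as an engineer would, in place of code of your own. Each camera call takes 0.05 s, during which the arm holds its last target. There are 200 camera calls.

### The job

Take the vacuum chamber's lid by its grip, lift it up and out of the forked hanger, and hold it level about a centimetre above the open chamber with its four corner holes lined up over the four threaded holes in the flange, so that a colleague can start the screws. Do not let the lid touch the chamber, and leave the other things on the bench where they are. Finish while still holding the lid hovering there; do not set it down or let go.

Things in the scene. Friction and masses are not known exactly. Their poses are not given: they have to be found in the camera images.
- lid: Loose chamber lid, 0.25-0.5 kg, hanging level from the hanger by its collar: aluminium plate 100 (x) x 140 (y) x 5 mm with 14 mm through holes at x +-38, y +-58 mm. Up from its centre: 12 mm stem (5-50 mm above the underside), collar 44 mm wide (50-56 mm), black grip block (56-98 mm). Origin: centre of the underside, z up. Same after half a turn. Yaw within 0.2 rad of the hanger's.
- lid_grip (a point): Point on the lid's axis in the upright grip block, 82 mm above the plate's underside, 16 mm below the block's top. The block is 40 mm long (lid x), 16 mm thick (lid y), 42 mm tall; pinch it from above across the 16 mm.
- hanger: Fixed steel stand with a level fork, open towards the hanger's own -x, whose two tines (10 mm wide, 8 mm thick, 18 mm slot between) carry the lid's collar, the stem in the slot. The slot is closed at x +20 mm; the post, at x 92-108 mm, ends at the fork's top; foot plate 130 x 130 x 12 mm at x 20-150 mm. Origin: on the bench, below where the stem hangs (within 6 mm). Yaw within 0.35 rad.
- fork (a point): Top of the fork, 140 mm above the bench, straight above the hanger's origin, where the stem hangs. The lid's underside hangs 90 mm above the bench.
- fork_mouth (a point): Open end of the fork, 34 mm towards hanger -x from point fork. Each tine ends there in a lip rising 8 mm above the fork's top, 6 mm thick. To free the lid raise it 10 to 30 mm (at 37 mm the plate meets the tines from below), then draw it level towards hanger -x, 110 mm or more, until the whole plate is past the tines; then it can be raised.
- chamber: Fixed vacuum chamber: round steel pot (94 mm wide) under an aluminium flange 140 (x) x 100 (y) x 18 mm, its top 90 mm above the bench, with a 66 mm bore, a thin black seal nearly flush, and 8 mm threaded holes at x +-58, y +-38 mm. The lid's y goes along the chamber's x, either way round. A pipe stub sticks out low at +x. Origin: on the bench under the bore's centre.
- flange_top (a point): Centre of the bore at the level of the flange's top, 90 mm above the bench; axes as the chamber's.
- thread_a (a point): Mouth of the threaded hole at chamber x +58, y +38 mm, on the flange's top.
- thread_c (a point): Mouth of the threaded hole diagonally across from it, at chamber x -58, y -38 mm.
- hole_a (a point): Lower mouth of the lid's corner hole at lid x -38, y +58 mm. It may go over thread_a (then hole_c over thread_c) or over thread_c (then hole_c over thread_a).
- hole_c (a point): Lower mouth of the lid hole diagonally across from it, at lid x +38, y -58 mm.
- beaker: Bystander: glass beaker, 60 mm wide, 70 mm tall, standing between hanger and chamber. Origin: centre of its underside.
- screw_tray: Bystander: low white open tray 80 x 60 x 20 mm with the four screws in it, between hanger and chamber. Origin: centre of its underside.
- reagent_bottle: Bystander: white bottle, 70 mm wide, 160 mm tall, at the robot's left. Origin: centre of its underside.
- tissue_box: Bystander: green and white tissue box 120 x 210 x 85 mm, at the robot's right. Origin: centre of its underside.
Not all that is in view belongs to the job. What is shaped like the lid but red is not meant.

How it is judged:
On the way:
1. the lid is off the hanger: held by the fingers, drawn at least 90 mm out of the fork and not touching it (horizontal distance between lid and fork above 0.09 m and contact force between lid and hanger below 0.1 N and contact force between the fingers and lid above 1 N and height (world z) of lid above 0.08 m), for 0.1 s.
At the end, for the whole second after the job is handed in: The fingers hold the lid still (under 20 mm/s) and level (within 0.07 rad), its underside 3 to 20 mm above the flange's top, each pair of diagonal holes within 5 mm horizontally of its threaded hole (either way round), with nothing but the fingers carrying it (((horizontal distance between hole_a and thread_a below 0.005 m and horizontal distance between hole_c and thread_c below 0.005 m) or (horizontal distance between hole_a and thread_c below 0.005 m and horizontal distance between hole_c and thread_a below 0.005 m)) and z of lid in the frame of flange_top between 0.003 and 0.02 m and angle between lid's own z axis and vertical below 0.07 rad and linear speed of lid below 0.02 m/s and contact force between the fingers and lid above 1 N and contact force between lid and chamber below 0.1 N and contact force between lid and hanger below 0.1 N); the arm keeps its last pose, push and grip.
It fails at once if the lid touches the chamber (over 1 N) (contact force between lid and chamber above 1 N).
It fails at once if the beaker is moved more than 20 mm (distance of beaker from where it was at the start of the episode above 0.02 m).
It fails at once if the screw tray is moved more than 20 mm (distance of screw_tray from where it was at the start of the episode above 0.02 m).
It fails at once if the reagent bottle is moved more than 20 mm (distance of reagent_bottle from where it was at the start of the episode above 0.02 m).
It fails at once if the tissue box is moved more than 20 mm (distance of tissue_box from where it was at the start of the episode above 0.02 m).
It also fails if it takes over 51 s, if anything falls off the work surface, if the arm or the gripper's body presses on something with over 40 N, if the wrist force passes 120 N, or if a joint passes its speed limit or range.

## Working session

There is one attempt and no reset: what is moved stays moved. The work goes in short steps, Python scripts to look and compute and a shell command to move; the robot and the scene stay as the last step left them, time stands still between calls to the robot, and variables do not carry over. Pictures are saved under pics/ and viewed, at most 10 in all, crops included, and the job is handed in when it is done.

```bash
ls; mkdir -p pics; cat > h.py <<'E'
import numpy as np, cv2
from scipy.spatial.transform import Rotation as R
from cell import manip
def snap(n):
    st=manip.state(); s=manip.snapshot(n)
    if 'hand_eye' in s:
        T=np.eye(4);T[:3,:3]=R.from_quat(st['tool_rot']).as_matrix();T[:3,3]=st['ee_pos']
        s['T']=T@np.array(s['hand_eye'])
    else:
        T=np.eye(4);a=np.array(s['attitude'],float)
        T[:3,:3]=R.from_quat(a).as_matrix() if a.size==4 else a.reshape(3,3)
        T[:3,3]=s['xyz'];s['T']=T
    return s
def cloud(s):
    z=s['z_map'];v,u=np.mgrid[:z.shape[0],:z.shape[1]];K=np.array(s['mtx'])
    p=np.stack([(u-K[0,2])/K[0,0]*z,-(v-K[1,2])/K[1,1]*z,-z],-1)
    P=p@s['T'][:3,:3].T+s['T'][:3,3];P[z==0]=np.nan
    return P
def save(s,n): cv2.imwrite('pics/'+n,s['image'][...,::-1])
E
python3 - <<'E'
from h import *
import pickle
ims=[]
for n in ['scene','side','wrist']:
    s=snap(n);pickle.dump({k:s[k] for k in s},open(n+'.pkl','wb'));save(s,n+'.png')
    print(n,[(k,np.array(s[k]).shape) for k in s],s['T'][:3,3].round(3),s['T'][:3,2].round(2))
print(manip.state())
E
```

```text
pics
scene [('image', (420, 560, 3)), ('z_map', (420, 560)), ('mtx', (3, 3)), ('xyz', (3,)), ('attitude', (4,)), ('T', (4, 4))] [1.775 0.576 1.264] [0.71 0.32 0.63]
side [('image', (420, 560, 3)), ('z_map', (420, 560)), ('mtx', (3, 3)), ('xyz', (3,)), ('attitude', (4,)), ('T', (4, 4))] [0.165 1.254 1.041] [-0.2   0.8   0.57]
wrist [('image', (420, 560, 3)), ('z_map', (420, 560)), ('mtx', (3, 3)), ('hand_eye', (4, 4)), ('T', (4, 4))] [0.191 0.548 0.373] [-0.25  0.12  0.96]
{'t': 0.15, 'qpos': array([ 9.80968190e-01,  1.50877459e-01,  1.43785431e+00, -1.24538409e-05,
        1.55379552e+00, -1.34035644e-01]), 'qvel': array([-0.00236334, -0.00019849, -0.00288947, -0.00057395,  0.00013129,
        0.0011745 ]), 'effort': array([ 2.66788185e-03, -7.13384342e+01, -5.71042550e+01, -2.05774536e-04,
        7.30316446e-03, -7.59600698e-05]), 'ee_pos': array([0.25312489, 0.51626162, 0.40422518]), 'tool_rot': array([ 2.25928536e-01,  9.74143767e-01, -4.39246047e-04, -1.59645707e-04]), 'force': array([ 0.18124946, -0.15733082,  0.18321964]), 'torque': array([-0.02013999,  0.03880104,  0.00363657]), 'grip_force': 0.0, 'opening': 0.08538488458702545}
```

View pics/scene.png

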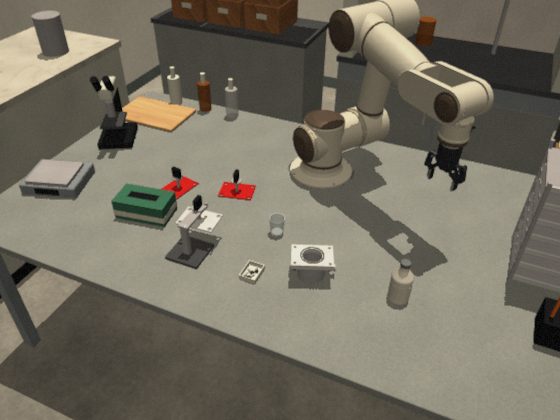

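View pics/side.png

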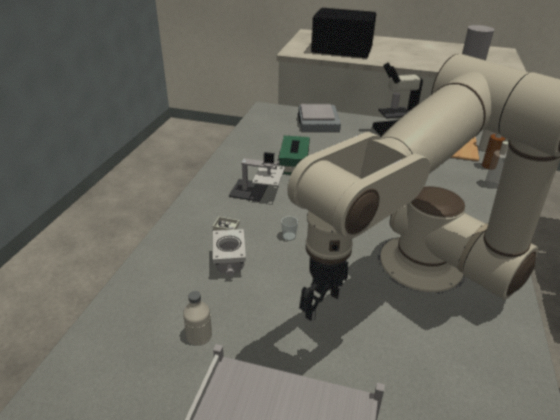

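The scene view shows the hanger with the lid at about (200,220), the chamber at (313,258), the beaker at (277,225), the tray at (252,271) and the bottle at (400,285). Two red decoys lie at (180,185) and (237,190).

```bash
cat > m.py <<'E'
from h import *
import pickle
for n in ['scene','side']:
    s=pickle.load(open(n+'.pkl','rb'));P=cloud(s);im=s['image'].astype(int)
    print(n)
    boxes={'scene':{'chamber':(285,240,340,290),'lidhang':(165,190,228,268),'beaker':(267,212,288,240),'tray':(236,258,268,286),'bottle':(388,258,414,306),'tissue':(110,183,180,224),'redA':(165,160,200,197),'redB':(215,165,258,200)},
     'side':{'chamber':(208,225,250,285),'lidhang':(228,148,288,202),'beaker':(278,215,300,242)}}[n]
    for k,(a,b,c,d) in boxes.items():
        Q=P[b:d,a:c].reshape(-1,3);C=im[b:d,a:c].reshape(-1,3)
        m=Q[:,2]>0.008;Q=Q[m];C=C[m]
        print(k,len(Q),'min',np.nanpercentile(Q,2,0).round(3),'max',np.nanpercentile(Q,98,0).round(3))
        for lo,hi,l in [(.083,.1,'plate'),(.131,.152,'fork'),(.152,.2,'grip'),(.008,.016,'foot')]:
            if k not in('chamber','lidhang'):continue
            q=Q[(Q[:,2]>lo)&(Q[:,2]<hi)]
            if len(q)<15: continue
            r=cv2.minAreaRect(q[:,:2].astype(np.float32)*1000)
            print('  ',l,len(q),'mean',q.mean(0).round(3),'rect',np.round(r[0],1),np.round(r[1],1),round(r[2],1))
ims=[]
s=pickle.load(open('scene.pkl','rb'));a=cv2.resize(s['image'][170:300,155:345],None,fx=4,fy=4,interpolation=3)
cv2.imwrite('pics/c1.png',a[...,::-1])
E
python3 m.py
```

```text
scene
chamber 1354 min [0.555 0.124 0.012] max [0.676 0.266 0.094]
   plate 710 mean [0.614 0.192 0.089] rect [611.3 191.3] [111.5 139.1] 22.2
   foot 53 mean [0.638 0.204 0.012] rect [552.6 229.1] [ 91.6 235.8] 67.8
lidhang 2014 min [ 0.5   -0.433  0.009] max [ 0.753 -0.179  0.181]
   plate 547 mean [ 0.608 -0.247  0.093] rect [ 559.6 -302.1] [320.1 169.7] 48.2
   fork 299 mean [ 0.655 -0.241  0.14 ] rect [ 645.7 -245.2] [147.2  45.3] 1.3
   grip 103 mean [ 0.614 -0.242  0.175] rect [ 608.6 -245. ] [45.9 18.2] 6.6
   foot 619 mean [ 0.685 -0.247  0.011] rect [ 559.5 -304.8] [458.  243.8] 28.5
beaker 293 min [ 0.432 -0.032  0.011] max [0.492 0.022 0.071]
tray 217 min [ 0.654 -0.025  0.008] max [0.738 0.037 0.023]
bottle 815 min [0.582 0.457 0.011] max [0.628 0.522 0.161]
tissue 2029 min [ 0.498 -0.614  0.01 ] max [ 0.644 -0.406  0.089]
redA 245 min [ 0.316 -0.527  0.008] max [ 0.587 -0.254  0.185]
redB 160 min [ 0.264 -0.316  0.008] max [ 0.341 -0.198  0.1  ]
side
chamber 1387 min [0.548 0.019 0.01 ] max [0.704 0.27  0.093]
   plate 741 mean [0.608 0.198 0.089] rect [609.5 192.4] [ 98.4 148.3] 21.9
   foot 97 mean [0.655 0.105 0.012] rect [644.4 120.1] [ 87.8 256.4] 24.8
lidhang 1538 min [ 0.561 -0.459  0.009] max [ 0.748 -0.175  0.185]
   plate 483 mean [ 0.608 -0.25   0.093] rect [ 643.2 -325.3] [158.3 320.8] 5.4
   fork 233 mean [ 0.641 -0.237  0.14 ] rect [ 642.7 -242.4] [142.5  49.6] 2.2
   grip 106 mean [ 0.606 -0.238  0.173] rect [ 607.1 -239.2] [40.3 24.3] 8.5
   foot 418 mean [ 0.686 -0.234  0.011] rect [ 675.  -299.1] [279.4 150.5] 75.9
beaker 326 min [ 0.433 -0.032  0.012] max [0.486 0.026 0.071]
```

View pics/c1.png

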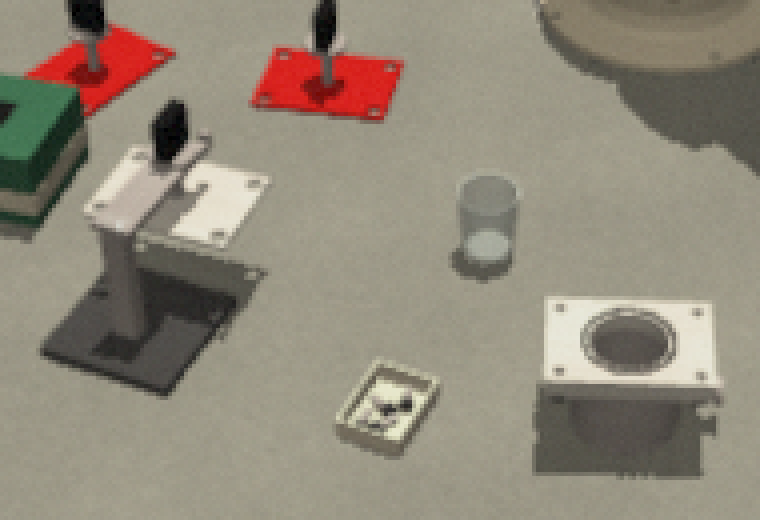

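```bash
r='';
python3 -m pendant '[{"offset":[0.45,-0.95,0.1],"turn":0.2},{"offset":[0.45,-0.95,0.1],"turn":0.2},{"offset":[0.45,-0.95,0.1],"turn":0.2},{"offset":[0.45,-0.95,0.1],"turn":0.2},{"offset":[0.45,-0.95,0.1],"turn":0.2},{"offset":[0.45,-0.95,0.1],"turn":0.2},{"offset":[0.45,-0.95,0.1],"turn":0.2},{"offset":[0.45,-0.95,0.1],"turn":0.2}]'
python3 -m pendant '[{"offset":[0.45,-0.95,0],"turn":0.2},{"offset":[0.45,-0.95,0],"turn":0.2},{"offset":[0.45,-0.95,0],"turn":0.2},{"offset":[0.45,-0.95,0],"turn":0.2},{"offset":[0.45,-0.95,0],"turn":0.2},{"offset":[0.45,-0.95,0],"turn":0.2},{"offset":[0.45,-0.95,0],"turn":0.2},{"offset":[0.45,-0.95,0],"turn":0.2}]'
python3 -c "
from cell import manip;print(manip.state()['qpos'])"
```

```text
t: 0.82
ee_pos: [0.3433, 0.3251, 0.4247]
tool_rot: [0.143, 0.99, -0.0, -0.0]
force: [0.6, -0.4, 0.3]
opening: 0.0855
grip_force: 0.0
t: 1.48
ee_pos: [0.4334, 0.135, 0.4246]
tool_rot: [0.06, 0.998, -0.0, 0.0]
force: [0.8, -0.4, 0.0]
opening: 0.0855
grip_force: 0.0
[ 1.32014504e-01 -1.11872206e-01  1.66459996e+00 -8.68970954e-05
  1.58887012e+00 -1.31908768e+00]
```

```bash

python3 -m pendant '[{"offset":[0.4,-0.95,0],"turn":0.15},{"offset":[0.4,-0.95,0],"turn":0.15},{"offset":[0.4,-0.95,0],"turn":0.15},{"offset":[0.4,-0.95,0],"turn":0.15},{"offset":[0.4,-0.95,0],"turn":0.15},{"offset":[0.4,-0.95,0],"turn":0.15},{"offset":[0.4,-0.95,0],"turn":0.15},{"offset":[0.4,-0.95,0],"turn":0.15}]'
python3 -m pendant '[{"offset":[0.4,-0.95,0],"turn":0.15},{"offset":[0.4,-0.95,0],"turn":0.15},{"offset":[0.4,-0.95,0],"turn":0.15},{"offset":[0.4,-0.95,0],"turn":0.15},{"offset":[0.4,-0.95,0],"turn":0.15},{"offset":[0.4,-0.95,0],"turn":0.15},{"offset":[0.4,-0.95,0],"turn":0.15},{"offset":[0,0,0],"turn":0}]'
cat > lid.py <<'E'
from h import *
s=snap('wrist');save(s,'w1.png');P=cloud(s);im=s['image'].astype(int)
def rect(m,l):
    q=P[m];q=q[np.isfinite(q).all(1)]
    r=cv2.minAreaRect(q[:,:2].astype(np.float32)*1000)
    print(l,len(q),'mean',q.mean(0).round(4),'rect',np.round(r[0],1),np.round(r[1],1),round(r[2],1))
x,y,z=P[...,0],P[...,1],P[...,2]
near=(abs(x-.61)<.12)&(abs(y+.24)<.12)
rect(near&(z>.182)&(z<.195),'griptop')
rect(near&(z>.136)&(z<.142),'fork')
rect(near&(z>.09)&(z<.1),'plate')
st=manip.state();print(st['ee_pos'],st['qpos'],R.from_quat(st['tool_rot']).as_matrix()[:,1])
E
python3 lid.py
```

```text
t: 2.15
ee_pos: [0.5134, -0.055, 0.4245]
tool_rot: [-0.003, 1.0, -0.0, -0.0]
force: [-0.2, 0.5, 0.3]
opening: 0.0855
grip_force: 0.0
t: 2.82
ee_pos: [0.584, -0.2236, 0.4233]
tool_rot: [-0.057, 0.998, -0.0, -0.001]
force: [-0.1, 0.0, -1.0]
opening: 0.0855
grip_force: 0.0
griptop 1313 mean [ 0.6053 -0.2466  0.1873] rect [ 607.  -246.8] [40.5 16.2] 4.5
fork 3630 mean [ 0.6643 -0.245   0.1397] rect [ 643.2 -245.9] [142.9  38.1] 0.9
plate 11052 mean [ 0.6    -0.2461  0.0946] rect [ 607.5 -246.7] [100.9 140.6] 4.6
[ 0.58354473 -0.22186914  0.42351795] [-4.86592635e-01  2.49289033e-01  1.28219243e+00 -2.80631087e-04
  1.61157315e+00 -2.17045986e+00] [-1.12818532e-01  9.93615432e-01  5.93588528e-04]
```

View pics/w1.png

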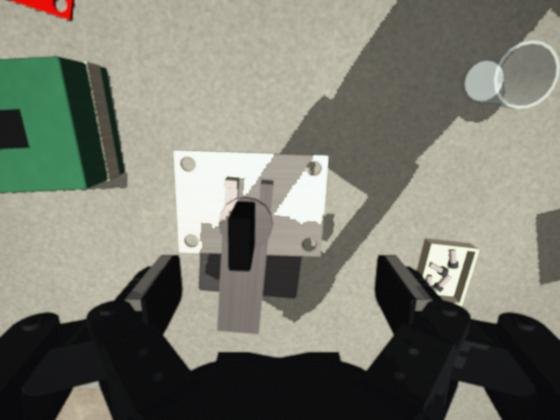

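The wrist view shows the grip block at about (242,235) over the white plate, centred on (250,205). The lid is at (0.6073,-0.2467) with yaw 4.6°, and the fork yaw is 0.9°.

```bash

python3 -m pendant '[{"offset":[0.48,-0.5,0],"turn":-0.16},{"offset":[0.47,-0.49,0],"turn":-0.16},{"offset":[0,0,-0.5],"turn":0},{"offset":[0,0,-0.8],"turn":0},{"offset":[0,0,-0.8],"turn":0},{"offset":[0,0,-0.8],"turn":0},{"offset":[0,0,-0.6],"turn":0},{"offset":[0,0,-0.35],"turn":0}]'
python3 -m pendant '[{"offset":[0,0,0],"turn":0},{"offset":[0,0,0],"turn":0},{"offset":[0,0,0],"turn":0}]'
python3 lid.py
```

```text
t: 3.53
ee_pos: [0.6063, -0.2436, 0.326]
tool_rot: [-0.041, 0.999, 0.001, -0.001]
force: [0.2, -0.1, 0.1]
opening: 0.0851
grip_force: 0.0
t: 3.78
ee_pos: [0.6069, -0.2445, 0.3297]
tool_rot: [-0.041, 0.999, -0.0, 0.001]
force: [-0.3, 0.3, 0.3]
opening: 0.0855
grip_force: 0.0
griptop 6151 mean [ 0.6044 -0.2462  0.1879] rect [ 606.4 -244. ] [ 41.  113.5] 4.5
fork 3844 mean [ 0.6369 -0.2466  0.1397] rect [ 625.3 -246.7] [107.3  38.7] 0.8
plate 22266 mean [ 0.5978 -0.2467  0.0946] rect [ 607.3 -246.6] [101.  140.8] 4.7
[ 0.60695944 -0.24457842  0.3296996 ] [-5.00671732e-01  3.47002219e-01  1.34612476e+00 -6.32186922e-05
  1.44674325e+00 -2.15303502e+00] [-0.08148355  0.99667419 -0.00099956]
```

```bash

python3 -m pendant '[{"offset":[0,-0.085,-0.1],"turn":0},{"offset":[0,0,0],"turn":0}]'
python3 -m pendant '[{"offset":[0,0,0],"turn":0},{"offset":[0,0,0],"turn":0},{"offset":[0,0,0],"turn":0},{"offset":[0,0,0],"turn":0},{"offset":[0,0,0],"turn":0},{"offset":[0,0,0],"turn":0},{"offset":[0,0,0],"turn":0},{"offset":[0,0,0],"turn":0}]' 0
python3 -m pendant '[{"offset":[0,0,0],"turn":0},{"offset":[0,0,0],"turn":0},{"offset":[0,0,0],"turn":0},{"offset":[0,0,0],"turn":0},{"offset":[0,0,0],"turn":0},{"offset":[0,0,0],"turn":0}]'
```

```text
t: 4.0
ee_pos: [0.6069, -0.2471, 0.3261]
tool_rot: [-0.041, 0.999, -0.0, 0.0]
force: [-0.3, -0.8, -0.4]
opening: 0.0853
grip_force: 0.0
t: 4.67
ee_pos: [0.6069, -0.2468, 0.326]
tool_rot: [-0.041, 0.999, -0.0, 0.0]
force: [-0.2, -1.0, 0.5]
opening: 0.0152
grip_force: 59.0
t: 5.17
ee_pos: [0.6069, -0.2469, 0.326]
tool_rot: [-0.041, 0.999, -0.0, 0.0]
force: [-0.1, -0.6, 2.2]
opening: 0.0151
grip_force: 59.1
```

```bash

python3 -m pendant '[{"offset":[0,0,0.2],"turn":0},{"offset":[0,0,0.2],"turn":0},{"offset":[0,0,0.2],"turn":0},{"offset":[0,0,0.16],"turn":0},{"offset":[0,0,0],"turn":0},{"offset":[0,0,0],"turn":0},{"offset":[0,0,0],"turn":0}]'
python3 lid.py
```

```text
t: 5.75
ee_pos: [0.6068, -0.2468, 0.3447]
tool_rot: [-0.041, 0.999, 0.0, -0.0]
force: [0.5, -0.2, -3.5]
opening: 0.0158
grip_force: 58.6
griptop 1188 mean [ 0.5944 -0.2471  0.1888] rect [ 593.9 -247.1] [15.  42.7] 4.5
fork 1781 mean [ 0.6231 -0.2456  0.1396] rect [ 631.8 -246.2] [120.3  38. ] 0.9
plate 0 mean [nan nan nan] rect [0. 0.] [0. 0.] 0.0
[ 0.60681449 -0.24679815  0.34459713] [-5.03765480e-01  3.41378399e-01  1.32313285e+00 -8.86068571e-05
  1.47753591e+00 -2.15601408e+00] [-8.13704421e-02  9.96683912e-01  1.77523259e-04]lid.py:6: RuntimeWarning: Mean of empty slice.
  print(l,len(q),'mean',q.mean(0).round(4),'rect',np.round(r[0],1),np.round(r[1],1),round(r[2],1))
  ret = um.true_divide(
```

View pics/w1.png

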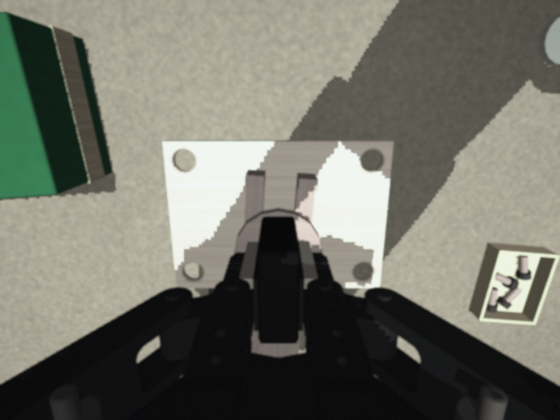

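The wrist view shows the block pinched at about (278,280), with the level plate raised under the tines and the stem still in the slot. Now I draw it out.

```bash

python3 -m pendant '[{"offset":[-0.3,-0.005,0],"turn":0},{"offset":[-0.6,-0.01,0],"turn":0},{"offset":[-0.6,-0.01,0],"turn":0},{"offset":[-0.6,-0.01,0],"turn":0},{"offset":[-0.6,-0.01,0],"turn":0},{"offset":[-0.6,-0.01,0],"turn":0},{"offset":[-0.6,-0.01,0],"turn":0},{"offset":[-0.6,-0.01,0],"turn":0}]'
python3 -m pendant '[{"offset":[-0.5,-0.01,0],"turn":0},{"offset":[-0.2,0,0],"turn":0},{"offset":[0,0,0],"turn":0},{"offset":[0,0,0],"turn":0},{"offset":[0,0,0],"turn":0}]'
python3 - <<'E'
from h import *
for n in ['scene','side']:
    s=snap(n);b=(slice(150,300),slice(150,350)) if n=='scene' else (slice(120,270),slice(200,400))
    cv2.imwrite('pics/%s2.png'%n,cv2.resize(s['image'][b],None,fx=3,fy=3)[...,::-1])
E
```

```text
t: 6.47
ee_pos: [0.4931, -0.2486, 0.3447]
tool_rot: [-0.041, 0.999, 0.0, -0.0]
force: [0.2, -0.3, -2.8]
opening: 0.0151
grip_force: 58.6
t: 6.88
ee_pos: [0.4773, -0.249, 0.3449]
tool_rot: [-0.041, 0.999, -0.0, 0.0]
force: [0.3, -0.0, -3.5]
opening: 0.0151
grip_force: 58.6
```

View pics/scene2.png

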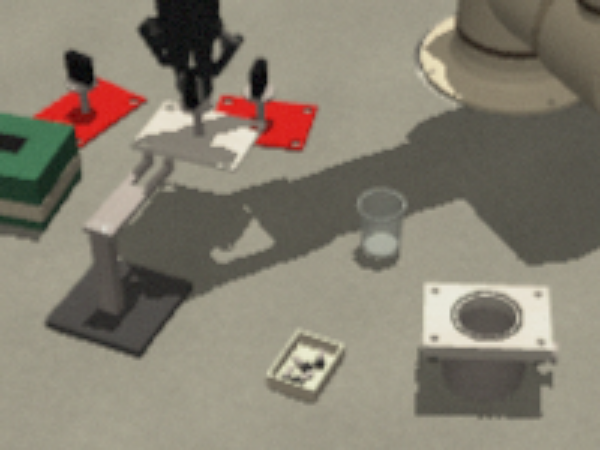

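The scene view shows the lid at about (195,130), fully out of the fork with its plate past the tines. The beaker, tray and chamber are undisturbed. Next I raise it and carry it towards the chamber.

```bash

python3 -m pendant '[{"offset":[0,0,0.4],"turn":0},{"offset":[0,0,0.7],"turn":0},{"offset":[0,0,0.7],"turn":0},{"offset":[0,0.1,0.7],"turn":0.1},{"offset":[0.1,0.4,0.5],"turn":0.2},{"offset":[0.3,0.6,0.2],"turn":0.3},{"offset":[0.3,0.7,0],"turn":0.3},{"offset":[0.4,0.8,0],"turn":0.3}]'
python3 -m pendant '[{"offset":[0.5,0.8,0],"turn":0.3},{"offset":[0.5,0.8,0],"turn":0.3},{"offset":[0.5,0.8,0],"turn":0.3},{"offset":[0.5,0.8,0],"turn":0.2},{"offset":[0.5,0.8,0],"turn":0.2},{"offset":[0.5,0.8,0],"turn":0.2},{"offset":[0.4,0.8,0],"turn":0},{"offset":[0.3,0.7,0],"turn":0}]'
python3 -m pendant '[{"offset":[0.2,0.6,0],"turn":0},{"offset":[0.2,0.3,0],"turn":0},{"offset":[0,0,0],"turn":0},{"offset":[0,0,0],"turn":0},{"offset":[0,0,0],"turn":0},{"offset":[0,0,0],"turn":0}]'
cat > ch.py <<'E'
from h import *
import sys
s=snap('wrist');save(s,sys.argv[1]);P=cloud(s)
st=manip.state();ee=st['ee_pos'];M=R.from_quat(st['tool_rot']).as_matrix()
x,y,z=P[...,0],P[...,1],P[...,2]
def rect(m,l):
    q=P[m]
    if len(q)<10: print(l,len(q));return
    r=cv2.minAreaRect(q[:,:2].astype(np.float32)*1000)
    print(l,len(q),'z',np.median(q[:,2]).round(4),'rect',np.round(r[0],1),np.round(r[1],1),round(r[2],1))
rect((abs(z-.09)<.005)&(np.hypot(x-.61,y-.192)<.1),'flange')
h=ee[2]-.155-.082
print('expected lid under z',h)
near=(np.hypot(x-ee[0],y-ee[1])<.1)
rect(near&(abs(z-h-.005)<.006),'plate')
q=P[near&(abs(z-h-.005)<.006)]
A=np.c_[q[:,:2]-ee[:2],np.ones(len(q))];c=np.linalg.lstsq(A,q[:,2],rcond=None)[0];print('plane slopes, z at axis',c.round(4))
print('ee',ee.round(4),'tool y ang',np.degrees(np.arctan2(M[1,1],M[0,1])).round(2),'tilt',M[:,2].round(4))
E
python3 ch.py w3.png
```

```text
t: 7.65
ee_pos: [0.5046, -0.183, 0.4258]
tool_rot: [-0.104, 0.995, -0.0, 0.0]
force: [-0.3, -0.3, -3.1]
opening: 0.015
grip_force: 58.8
t: 8.32
ee_pos: [0.5976, -0.0243, 0.4251]
tool_rot: [-0.182, 0.983, 0.0, -0.0]
force: [0.3, -0.3, -2.9]
opening: 0.0152
grip_force: 58.8
t: 8.82
ee_pos: [0.6067, -0.0046, 0.425]
tool_rot: [-0.181, 0.984, -0.0, -0.0]
force: [0.2, 0.7, -3.1]
opening: 0.0149
grip_force: 58.8
flange 9681 z 0.09 rect [610.5 191. ] [101.2 141.7] 21.9
expected lid under z 0.1880735818661579
plate 23897 z 0.1937 rect [606.8  -4.1] [100.3 140.8] 20.8
plane slopes, z at axis [ 0.0004 -0.0018  0.1937]
ee [ 0.6067 -0.0046  0.4251] tool y ang 110.82 tilt [ 1.e-04 -3.e-04 -1.e+00]
```

View pics/w3.png

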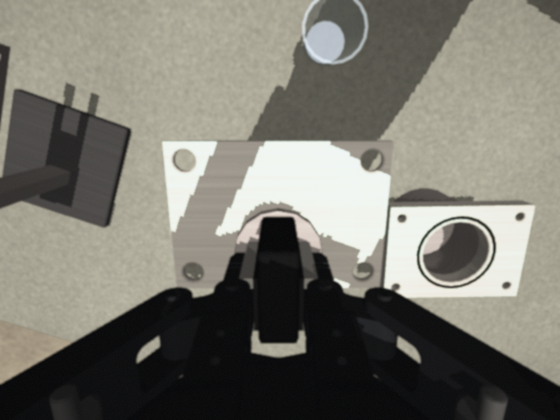

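The wrist view shows the lid held level, with its plate spanning (165-390,140-290). The flange is to its right at (460,250), with all four threaded holes visible. I still need +3.7 mm in x, +195.1 mm in y and +1.1° of turn.

```bash

python3 -m pendant '[{"offset":[0,0.4,0],"turn":0.06},{"offset":[0.05,0.7,0],"turn":0.06},{"offset":[0.05,0.8,0],"turn":0.06},{"offset":[0.05,0.9,0],"turn":0},{"offset":[0,0.9,0],"turn":0},{"offset":[0,0.9,0],"turn":0},{"offset":[0,0.9,0],"turn":0},{"offset":[0,0.9,0],"turn":0}]'
python3 -m pendant '[{"offset":[0,0.7,0],"turn":0},{"offset":[0,0.5,0],"turn":0},{"offset":[0,0.2,0],"turn":0},{"offset":[0,0,-0.5],"turn":0},{"offset":[0,0,-0.8],"turn":0},{"offset":[0,0,-0.8],"turn":0},{"offset":[0,0,-0.5],"turn":0},{"offset":[0,0,-0.2],"turn":0}]'
python3 -m pendant '[{"offset":[0,0,0],"turn":0},{"offset":[0,0,0],"turn":0},{"offset":[0,0,0],"turn":0},{"offset":[0,0,0],"turn":0}]'
python3 ch.py w4.png
```

```text
t: 9.53
ee_pos: [0.6103, 0.1572, 0.4251]
tool_rot: [-0.19, 0.982, -0.0, 0.0]
force: [0.5, -0.3, -3.6]
opening: 0.015
grip_force: 58.9
t: 10.2
ee_pos: [0.6104, 0.1901, 0.3521]
tool_rot: [-0.19, 0.982, -0.0, -0.002]
force: [0.4, 0.8, -4.0]
opening: 0.0156
grip_force: 58.8
t: 10.53
ee_pos: [0.6107, 0.191, 0.3561]
tool_rot: [-0.19, 0.982, -0.0, 0.001]
force: [-0.1, -0.2, -3.0]
opening: 0.0152
grip_force: 58.8
flange 1775 z 0.0897 rect [610.6 190.1] [100.3 140.3] 21.6
expected lid under z 0.11885291905657051
plate 23911 z 0.1247 rect [611.3 191.5] [100.5 140.9] 21.9
plane slopes, z at axis [ 0.0018 -0.0013  0.1247]
ee [0.6107 0.191  0.3559] tool y ang 111.94 tilt [ 1.4e-03  2.0e-04 -1.0e+00]
```

View pics/w4.png

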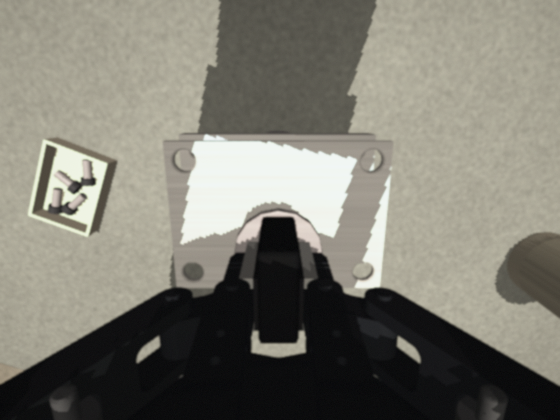

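The lid sits over the flange, whose far edge shows evenly at (280,135), and is within about 1 mm and 0.3° of alignment. I lower it gently the last 19 mm.

```bash

python3 -m pendant '[{"offset":[-0.02,-0.03,-0.15],"turn":0},{"offset":[0,0,-0.2],"turn":0},{"offset":[0,0,-0.15],"turn":0},{"offset":[0,0,-0.12],"turn":0},{"offset":[0,0,-0.08],"turn":0},{"offset":[0,0,-0.04],"turn":0},{"offset":[0,0,0],"turn":0},{"offset":[0,0,0],"turn":0}]'
python3 -m pendant '[{"offset":[0,0,0],"turn":0},{"offset":[0,0,0],"turn":0},{"offset":[0,0,0],"turn":0},{"offset":[0,0,0],"turn":0},{"offset":[0,0,0],"turn":0},{"offset":[0,0,0],"turn":0}]'
python3 ch.py w5.png; python3 - <<'E'
from h import *
s=snap('scene');cv2.imwrite('pics/s5.png',cv2.resize(s['image'][200:310,220:360],None,fx=5,fy=5)[...,::-1])
a=cv2.imread('pics/w5.png')[120:300,150:410];cv2.imwrite('pics/w5c.png',cv2.resize(a,None,fx=3,fy=3,interpolation=2))
E
```

```text
t: 11.25
ee_pos: [0.6101, 0.1903, 0.3364]
tool_rot: [-0.19, 0.982, -0.0, 0.0]
force: [-0.6, -0.1, -3.4]
opening: 0.0153
grip_force: 58.9
t: 11.75
ee_pos: [0.6101, 0.1903, 0.3364]
tool_rot: [-0.19, 0.982, -0.0, 0.0]
force: [-0.2, 0.2, -3.8]
opening: 0.0149
grip_force: 58.9
flange 1385 z 0.0896 rect [610.5 190.2] [100.  139.7] 21.8
expected lid under z 0.09944436912876024
plate 23913 z 0.1051 rect [610.2 190.8] [100.2 140.9] 22.0
plane slopes, z at axis [ 1.000e-04 -1.300e-03  1.051e-01]
ee [0.6101 0.1903 0.3364] tool y ang 111.94 tilt [ 1.e-04 -1.e-04 -1.e+00]
```

View pics/s5.png

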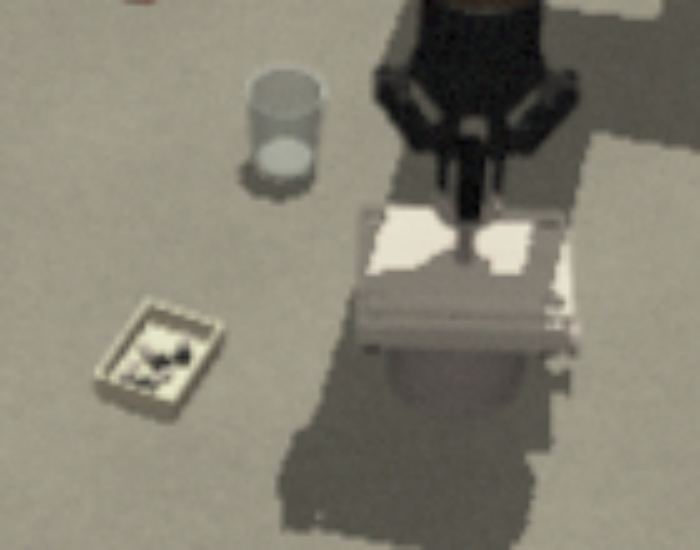

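View pics/w5c.png

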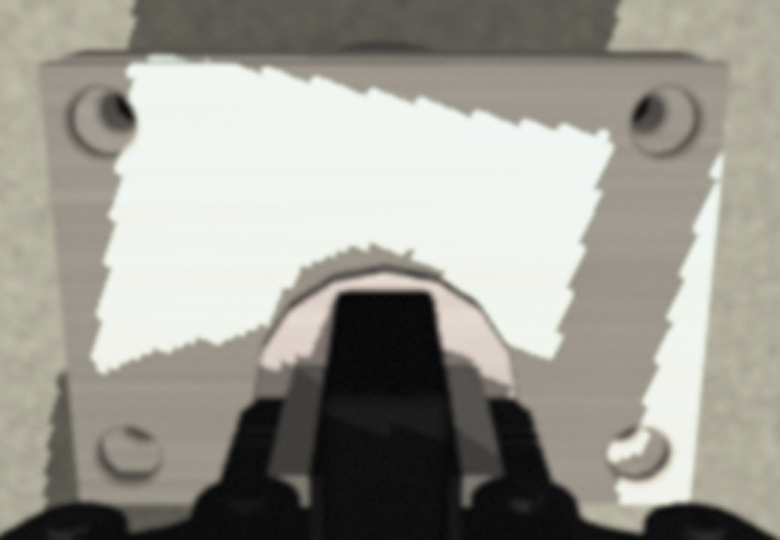

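The lid hovers level 10 mm above the flange. The threaded holes show symmetrically through the lid's upper corner holes at (118,108) and (648,112), and the beaker and tray have not moved. Handing in.

```bash
python3 -c "
from cell import manip;print(manip.close_job())"
```

```text
the job is handed in; nothing more can be done
None
```

The job is handed in (no verdict was returned): by my last measurement the gripper holds the lid level about 10 mm above the flange, its holes within about 1 mm of the threads, and I saw no contact with the chamber and no bystander moved.

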